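Fetch the square trivet over the sink edge

TASK

Lay the square cork trivet flat in the middle of the wooden chopping board, ready for a hot pan. It is too wide and too flat to pick up from the worktop, so slide it along the worktop until its thin steel tab sticks out over the edge of the sink, take it by the tab and carry it over. Leave the round trivet where it is.

Things in the scene. Friction and masses are not known exactly. Their poses are not given: they have to be found in the camera images.
- square_trivet_center (a point): Centre (half-way up) of the body of the square trivet: a brown cork plate 110 x 110 mm and 8 mm thick, 0.1 kg, lying flat on the worktop right of the sink. A flat steel tab, 32 mm wide and 3 mm thick, stands out 65 mm from the middle of one side, level with the underside. Axes: z up, y from the centre towards the tab, x across the tab. It starts with the tab towards the sink, within about 0.2 rad; in some starts it is the nearer of the two trivets, in others the farther.
- square_trivet_tab (a point): Point on the steel tab of the square trivet to grip across its 32 mm width: half-way up the tab, 95 mm from the trivet's centre along y, 25 mm short of the tab's tip. Same axes as the trivet.
- round_trivet_center (a point): Centre (half-way up) of the round trivet, a bystander: a brown cork disc of 110 mm diameter, 8 mm thick, with the same steel tab and axes. It lies beside the square one, 135 to 175 mm from it along x.
- sink_edge (a point): Point on the worktop's straight upper edge at the sink. The edge runs along x, from well in front of here to x = 0.67 m; the worktop (z = 0) lies on the -y side. On the +y side is the open sink: a sink wall 12 mm wide, 32 mm lower than the worktop, then 216 mm deep. Axes as the world's.
- board_top (a point): Centre of the upper face of the wooden chopping board: 185 x 270 mm, 22 mm thick, 0.7 kg, loose on the worktop to the right of the trivets. z up, y along its 270 mm length (which lies roughly along world x).

How it is judged (in metres and radians):
On the way:
1. the square trivet lies on the worktop with its tab sticking out over the sink edge (y of square_trivet_tab in the frame of sink_edge above 0 m and height (world z) of square_trivet_center between -0.004 and 0.012 m and angle between square_trivet_center's own z axis and vertical below 0.1 rad), for 0.2 s.
At the end, for the whole second after the job is handed in: The square trivet lies flat on the chopping board, right side up, its centre within 30 mm of the board's centre, tilted less than 0.1 rad; the tab may point anywhere. The board lies on the worktop, and the round trivet is within 30 mm of where it was (horizontal distance between square_trivet_center and board_top below 0.03 m and z of square_trivet_center in the frame of board_top between 0 and 0.009 m and angle between square_trivet_center's own z axis and vertical below 0.1 rad and height (world z) of board_top below 0.03 m and distance of round_trivet_center from where it was at the start of the episode below 0.03 m); the robot touches nothing.
It fails at once if the round trivet is pushed 30 mm or more from its place (distance of round_trivet_center from where it was at the start of the episode above 0.03 m).
It also fails if it takes over 54 s, if anything falls off the work surface, if the arm or the gripper's body presses on something with over 40 N, if the wrist force passes 120 N, or if a joint passes its speed limit or range.

ROBOT

A 6-joint arm with a two-finger parallel gripper is mounted at the origin on a cart in front of the work surface, level with it; the furniture and walls round the work are solid. World frame = base frame: x ahead of the robot, y to its left, z up, the work surface at z = 0. Lengths are in m, angles in degrees, forces in N, time in s.
With the tool pointing down it reaches from about 0.425 to 0.95 m from the base axis. Payload 3.5 kg.
Tool frame: the origin (TCP) lies on the front face of the gripper's body, between the roots of the fingers; the fingertips stand 73 mm ahead of it and the grasp point (between the pads) lies 54 mm ahead of it (env.finger_overhang is the distance from the TCP to the fingertips, in m); x points along the fingers, y is the direction in which the jaws open and shut, and the axes are right-handed (so a half turn about x gives the same grasp; the last joint's range is limited). The gripper opens to 85 mm and grips with 20 to 120 N. Pads are 22 mm wide; open, the fingers measure 114 mm over their backs; the gripper's body (76 mm by 85 mm) begins 54 mm behind the grasp point. The pads swing forward as they close: fully open they stand 13 mm farther back than shut.
Start: joints at [66.52, 16.404, 90.338, -0, 73.258, -8.594], TCP at [0.173, 0.652, 0.304] pointing down, gripper open.
Joint ranges: [-158.93, 158.93], [-51.34, 127.21], [12.03, 142.37], [-87.48, 267.48], [13.55, 161.25], [-162.69, 162.69]. Speed limits (degrees/s): [159.86, 159.86, 180, 180, 180, 180].

INTERFACE

Orientations are given as [roll, pitch, yaw] about the fixed x, y, z axes, in that order (R = Rz(yaw) Ry(pitch) Rx(roll)).
In Python, from bench import env gives the robot as it stands.
- The arm moves only by the tool arm_command, never from a script. Its argument "motion" is a list that holds one entry, the list of rows, each a list of 7 numbers: the opening, from 0 (shut) to 1 (fully open), then the shift along the tool's x, y, z normalised to -1 to 1, where 1 is 0.025 m, then the turn, a rotation vector about the tool's x, y, z normalised to -1 to 1, where 1 is 5 degrees. In form: [[[fingers, dx, dy, dz, wx, wy, wz], ...]]. A call has 1 to 5 rows; each row shifts and turns the commanded pose from where the row before left it, along the tool's axes as they then stand; what a row does not reach is not made up. A row lasts 1/8 s, in which the tool goes at most 62.5 mm and 10.7 degrees, less where a joint would pass 70% of its speed; a pose out of reach is approached as far as the arm can. A call with a number of a shift or a turn outside -1 to 1 is refused whole. A call with a gripper value outside its range is refused whole. The fingers move at their own pace and stop on an object; "force" is the grip in N (left out, the last holds). Time passes only in rows, so rows that do not move let the fingers close. It gives the time, the measured TCP pose, the force and the opening at its end, in the units of the state.
- env.get_obs(): the state, without advancing time (a new reading comes with each control period).
- env.get_image(name): name is "scene" or "top"; returns the picture (400x640x3 uint8, red, green, blue); there is no depth.
- env.camera_model(name): a dict with "fx", "fy", "cx", "cy" (pixels), "distortion" ([k1, k2, p1, p2, k3] as OpenCV has them; the pictures are not rectified), "cam_to_world" (4x4, takes a point from camera to world coordinates). Camera axes: x right, y down, z forward; pixel columns grow to the right and rows downward; lengths in m; the calibration is good to about 2 mm. A picture is of the moment at which its call begins. camera_model takes no time and is no camera call.
- env.job_done(): hands the job in, once; it reports no verdict.
The state is a dict: "time": time; "qpos": joint angles; "joint_velocities": joint speeds; "joint_torque": joint torques, N m; "tcp_pos": TCP position; "orientation": TCP orientation; "force": force on the tool from outside, world axes, zero at the start; "wrist_torque": the same for the moment, N m; "gripper_width": finger opening in m.
Only numpy, scipy, OpenCV 4.12 (cv2) and the standard library are available. Lean on these libraries where they do the work, as an engineer would, in place of code of your own. Each camera call takes 0.05 s, during which the arm holds its last target.

## Working session

There is one attempt and no reset: what is moved stays moved. The work goes in short steps, Python scripts to look and compute and a tool call to move; the robot and the scene stay as the last step left them, time stands still between calls to the robot, and variables do not carry over. Pictures are saved under pics/ and viewed, and the job is handed in when it is done.

Besides the shell and the picture viewer there is one more tool, called after "Emit:" as name(argument=value, ...), one argument or row to a line, values as JSON. arm_command: Moves the arm, as the interface text tells. Scaled input: -1 to 1 covers 0.025 m each way for a shift and 5 degrees each way for a turn. Its arguments: {"type":"object","properties":{"motion":{"type":"array"},"force":{"type":"number"}},"required":["motion"]}

```bash
ls; mkdir -p pics
python3 - <<'E'
from bench import env
import cv2
o=env.get_obs();print({k:(v if not hasattr(v,'tolist') else v.tolist()) for k,v in o.items()})
for n in ("scene","top"):
    im=env.get_image(n);cv2.imwrite(f"pics/{n}0.png",im[:,:,::-1]);m=env.camera_model(n);print(n,m)
E
```

```text
pics
{'time': 0.0, 'qpos': [66.52018164606268, 16.45433795130804, 90.42357969270373, -0.0002611309674658277, 73.25742632075992, -8.59318275568359], 'joint_velocities': [-0.03647289139213307, -0.06659512509611841, -0.03373933330687472, -0.09783253155627326, 0.02465865710284104, -0.002662322895789493], 'joint_torque': [-0.0013676150047103874, -40.59853792190552, -29.262322783470154, -0.00024993342776724603, 0.005932601052336395, 6.965830046112842e-07], 'tcp_pos': [0.1731742025214792, 0.6519019199123883, 0.3025292306218718], 'orientation': [-98.48739870889358, 89.8646558043867, -113.37395878724048], 'force': [0.678139380782725, -0.3399251291491753, -0.13345316550341338], 'wrist_torque': [0.025672023571990533, -0.05350793589204448, -0.05802465203399675], 'gripper_width': 0.08541309774223342}
scene {'fx': 457.1446666658219, 'fy': 457.1446666658219, 'cx': 319.7469501519231, 'cy': 204.14383404153213, 'distortion': array([-0.13455315,  0.        ,  0.        ,  0.        ,  0.        ]), 'cam_to_world': array([[ 0.78817656, -0.46145183,  0.40723447,  0.11754814],
       [-0.61527953, -0.57526103,  0.53898594, -0.6577076 ],
       [-0.01444993, -0.67537912, -0.73732912,  0.77684504],
       [ 0.        ,  0.        ,  0.        ,  1.        ]])}
top {'fx': 487.6374260794991, 'fy': 487.6374260794991, 'cx': 316.8365266951751, 'cy': 191.28172484539274, 'distortion': array([-0.0788489,  0.       ,  0.       ,  0.       ,  0.       ]), 'cam_to_world': array([[ 0.01582961, -0.98359798,  0.17967871,  0.26327783],
       [-0.99983068, -0.01725749, -0.00638644, -0.12406459],
       [ 0.00938249, -0.17954719, -0.98370462,  1.37060073],
       [ 0.        ,  0.        ,  0.        ,  1.        ]])}
```

View pics/scene0.png

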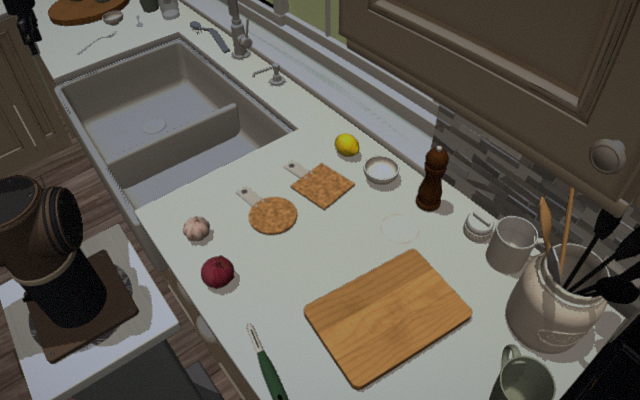

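View pics/top0.png

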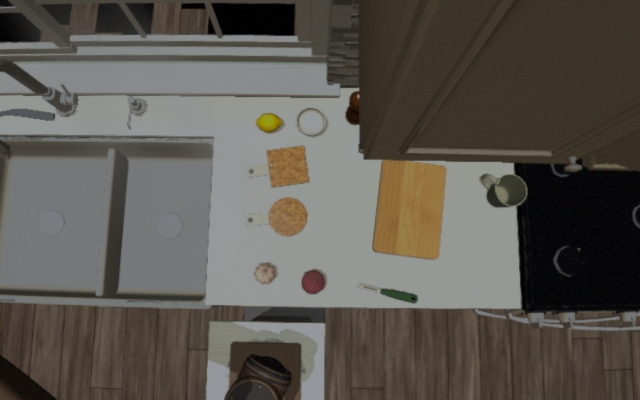

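The scene view shows the square trivet as the farther one, near (322,186), with its tab at (294,167). The round one is near (273,215) and the board near (388,313). In the top view the square is at (288,166), the round at (288,217), the board at (410,209) and the sink edge at column ~211. I'll enlarge both.

Run:
```python
import cv2
t=cv2.imread("pics/top0.png");s=cv2.imread("pics/scene0.png")
def crop(im,x0,y0,w,h,k,n): cv2.imwrite(n,cv2.resize(im[y0:y0+h,x0:x0+w],None,fx=k,fy=k,interpolation=cv2.INTER_CUBIC))
crop(t,200,130,130,120,6,"pics/t_triv.png")   
crop(t,360,150,100,120,5,"pics/t_board.png")
crop(s,225,140,140,100,5.7,"pics/s_triv.png")
crop(s,295,240,190,150,4,"pics/s_board.png")
```

```text
(no output)
```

View pics/t_triv.png

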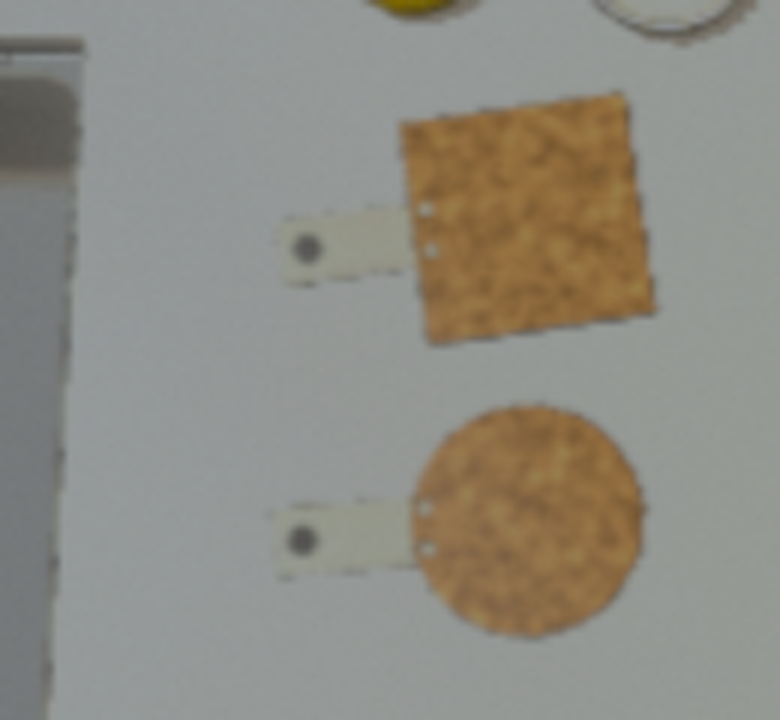

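View pics/t_board.png

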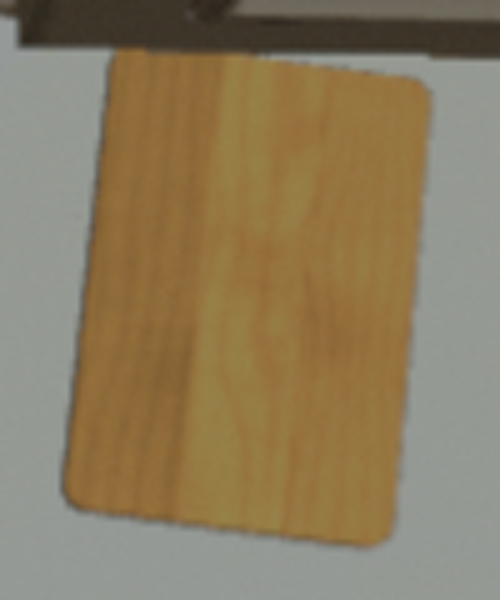

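View pics/s_triv.png

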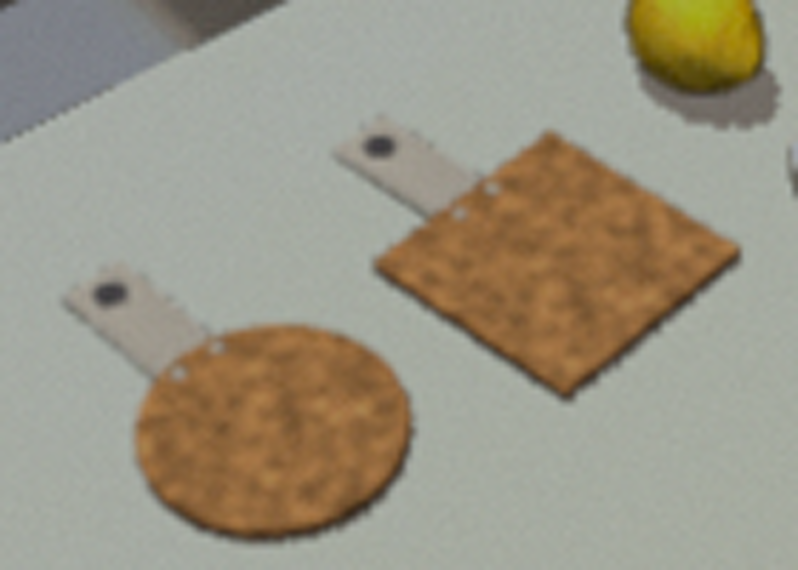

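View pics/s_board.png

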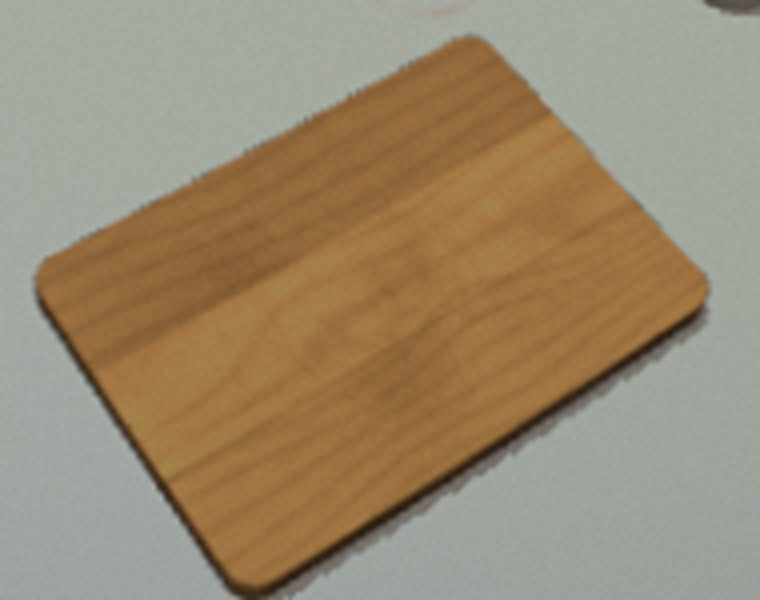

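```bash
cat > h.py <<'E'
import numpy as np,cv2
from bench import env
def ray(n,uv):
    m=env.camera_model(n);K=np.array([[m['fx'],0,m['cx']],[0,m['fy'],m['cy']],[0,0,1]])
    p=cv2.undistortPoints(np.array(uv,float).reshape(-1,1,2),K,m['distortion']).reshape(-1,2)
    T=m['cam_to_world'];d=np.c_[p,np.ones(len(p))]@T[:3,:3].T
    return T[:3,3],d/np.linalg.norm(d,axis=1)[:,None]
def onplane(n,uv,z):
    c,d=ray(n,uv);return c+d*((z-c[2])/d[:,2])[:,None]
def tri(ut,us):
    c1,d1=ray("top",ut);c2,d2=ray("scene",us);out=[]
    for a,b in zip(d1,d2):
        A=np.stack([a,-b],1);s=np.linalg.lstsq(A,c2-c1,rcond=None)[0]
        p,q=c1+a*s[0],c2+b*s[1];out.append([*((p+q)/2),np.linalg.norm(p-q)])
    return np.array(out)
def un(l,x0,y0,k): return (np.array(l,float)+.5)/k-.5+[x0,y0]
def proj(n,P):
    m=env.camera_model(n);K=np.array([[m['fx'],0,m['cx']],[0,m['fy'],m['cy']],[0,0,1]])
    T=np.linalg.inv(m['cam_to_world']);return cv2.projectPoints(np.array(P,float).reshape(-1,3),cv2.Rodrigues(T[:3,:3])[0],T[:3,3],K,m['distortion'])[0].reshape(-1,2)
E
python3 - <<'E'
from h import *
np.set_printoptions(precision=4,suppress=True)
T=lambda l:un(l,200,130,6);S=lambda l:un(l,225,140,5.7)
st=T([(402,122),(626,93),(655,313),(430,344),(307,248),(427,209),(432,250)])
ss=S([(550,131),(741,247),(568,392),(376,264),(379,146),(491,188),(459,213)])
r=tri(st,ss);print("square",r,"\nmean",r[:4].mean(0))
for n,u in(("top",st),("scene",ss)):
    q=onplane(n,u[:4],.008);h=onplane(n,u[4:5],.003)[0];c=q.mean(0);print(n,q[:,:2].tolist(),c,"hole",h,"sides",np.linalg.norm(q-np.roll(q,-1,0),axis=1),"tabdir",np.degrees(np.arctan2(*(h-c)[1::-1])), "side dirs",[np.degrees(np.arctan2(*(b-a)[1::-1])) for a,b in((q[1],q[0]),(q[2],q[3]))])
rt=T([(528,520),(302,540)]);rs=S([(273,428),(110,294)])
print("round",tri(rt,rs),onplane("top",rt,.006),onplane("scene",rs,.006))
bt=un([(110,48),(434,80),(396,549),(62,513)],360,150,5);bs=un([(482,32),(714,288),(245,592),(32,268)],295,240,4)
b=tri(bt,bs);print("board",b,b.mean(0))
for n,u in(("top",bt),("scene",bs)):
    q=onplane(n,u,.022);print(n,q.mean(0),np.linalg.norm(q-np.roll(q,-1,0),axis=1),[np.degrees(np.arctan2(*(a-d)[1::-1])) for a,d in((q[0],q[3]),(q[1],q[2]))])
print("edge",onplane("top",T([(83,60),(70,330),(50,700)]),0),onplane("scene",S([(285,0),(0,143)]),0))
tt=un([(0,0)],0,0,1)
E
```

```text
square [[ 0.6316  0.014   0.0069  0.0007]
 [ 0.6479 -0.0938  0.0086  0.0016]
 [ 0.5415 -0.1102  0.006   0.0037]
 [ 0.5243 -0.0034  0.0053  0.0028]
 [ 0.5701  0.0577  0.0021  0.0014]
 [ 0.5886  0.0003  0.0082  0.001 ]
 [ 0.5689 -0.0028  0.0075  0.0015]] 
mean [ 0.5863 -0.0483  0.0067  0.0022]
top [[0.6309766500948608, 0.014050538304652915], [0.6473075038717085, -0.09339984037761741], [0.5393745350527513, -0.10942599939628958], [0.5225095658123938, -0.0030464741185171618]] [ 0.585 -0.048  0.008] hole [0.5692 0.0579 0.003 ] sides [0.1087 0.1091 0.1077 0.1098] tabdir 98.49655121386752 side dirs [np.float64(98.64196670482508), np.float64(99.00846305034712)]
scene [[0.6312008711545588, 0.012947897308655087], [0.64908936564934, -0.09358449024821325], [0.5421553039107196, -0.1122299352319912], [0.5242620594053067, -0.006076639430537822]] [ 0.5867 -0.0497  0.008 ] hole [0.5702 0.0567 0.003 ] sides [0.108  0.1085 0.1077 0.1086] tabdir 98.77003869449703 side dirs [np.float64(99.53195605933692), np.float64(99.56786140884772)]
round [[ 0.4404 -0.0518  0.0047  0.0015]
 [ 0.4295  0.0544  0.0024  0.0018]] [[ 0.4396 -0.0516  0.006 ]
 [ 0.4282  0.0542  0.006 ]] [[ 0.4407 -0.053   0.006 ]
 [ 0.4289  0.0509  0.006 ]]
board [[ 0.6121 -0.3202  0.0157  0.0107]
 [ 0.5894 -0.5011  0.025   0.0017]
 [ 0.3242 -0.4715  0.029   0.001 ]
 [ 0.3455 -0.2893  0.022   0.0086]] [ 0.4678 -0.3955  0.0229  0.0055]
top [ 0.4656 -0.3949  0.022 ] [0.187  0.2684 0.1863 0.2659] [np.float64(-6.162356007303982), np.float64(-6.290281938525342)]
scene [ 0.47   -0.3965  0.022 ] [0.1763 0.2656 0.1807 0.2659] [np.float64(-7.457732779218399), np.float64(-6.4999802672386355)]
edge [[0.6618 0.1715 0.    ]
 [0.5278 0.1703 0.    ]
 [0.3514 0.1703 0.    ]] [[0.5963 0.1694 0.    ]
 [0.442  0.1679 0.    ]]
```

Triangulated heights come out right: square top ≈ 7 mm, tab ≈ 2 mm and board ≈ 23 mm. The sizes also match. I'll check nearby obstacles, then work out the tool axes and the first target.

```bash
cat >> h.py <<'E'
from scipy.spatial.transform import Rotation as Rn
def plan(tcp,jawdeg,o=None):
    """shift (units of 25mm, tool axes now) and turn about tool x (units of 5deg) to reach pointing-down pose with jaw axis at jawdeg (mod 180)"""
    o=o or env.get_obs();R=Rn.from_euler('xyz',o['orientation'],degrees=True).as_matrix()
    best=None
    for k in(0,180):
        a=np.radians(jawdeg+k);x=np.array([0,0,-1.]);y=np.array([np.cos(a),np.sin(a),0]);G=np.stack([x,y,np.cross(x,y)],1)
        v=Rn.from_matrix(R.T@G).as_rotvec(degrees=True)
        if best is None or np.linalg.norm(v)<np.linalg.norm(best):best=v
    d=np.array(tcp)-o['tcp_pos']
    print("t",round(o['time'],2),"tcp",np.round(o['tcp_pos'],4),"jaw dir",round(np.degrees(np.arctan2(R[1,1],R[0,1])),2),"tool z dir",np.round(R[:,2],3),"x",np.round(R[:,0],3),"F",np.round(o['force'],1),"w",round(o['gripper_width'],4))
    print("world d mm",np.round(d*1000,1),"shift units (tool axes now)",np.round(R.T@d/.025,2),"turn units",np.round(best/5,2),"q6",round(o['qpos'][5],1))
E
python3 - <<'E'
from h import *
np.set_printoptions(precision=4,suppress=True)
print(env.finger_overhang)
print("lemon,bowl near,bowl ctr(z~.03)",onplane("top",[(268,130),(312,135),(312,122)],.03))
print("bowl scene, near base",onplane("scene",[(366,178),(382,184)],0.01))
# cabinet front-edge height: top rows ray vs scene
plan((.598,-.129,.2),8.8)
E
```

```text
0.0726
lemon,bowl near,bowl ctr(z~.03) [[ 0.6841  0.0099  0.03  ]
 [ 0.6714 -0.1164  0.03  ]
 [ 0.7103 -0.1157  0.03  ]]
bowl scene, near base [[ 0.6801 -0.0995  0.01  ]
 [ 0.6961 -0.1385  0.01  ]]
t 0.1 tcp [0.1732 0.652  0.3027] jaw dir 75.11 tool z dir [ 0.966 -0.257 -0.   ] x [-0.001 -0.002 -1.   ] F [-0.8 -0.5  0. ] w 0.0854
world d mm [ 424.8 -781.  -102.7] shift units (tool axes now) [  4.15 -25.82  24.45] turn units [13.26  0.01  0.02] q6 -8.6
```

Emit:
arm_command(
  motion=[
    [[0.7, 0, -1, 0.5, 1, 0, 0], [0.7, 0, -1, 0.5, 1, 0, 0], [0.7, 0, -1, 0.5, 1, 0, 0], [0.7, 0, -1, 0.5, 1, 0, 0], [0.7, 0, -1, 0.5, 1, 0, 0]],
  ],
)

```text
time: 0.72
tcp_pos: [0.1773, 0.5126, 0.3033]
orientation: [-75.9, 89.9, -115.9]
force: [-0.0, -0.5, 0.3]
gripper_width: 0.0594
```

Emit:
arm_command(
  motion=[
    [[0.7, 0, -0.5, 1, 1, 0, 0], [0.7, 0, -0.5, 1, 1, 0, 0], [0.7, 0, -0.5, 1, 1, 0, 0], [0.7, 0, -0.5, 1, 1, 0, 0], [0.7, 0, -0.5, 1, 1, 0, 0]],
  ],
)

```text
time: 1.35
tcp_pos: [0.2099, 0.3778, 0.3034]
orientation: [-60.0, 90.0, -125.1]
force: [-0.3, -0.3, -0.7]
gripper_width: 0.0598
```

```bash
python3 -c "
from h import *
plan((.598,-.129,.15),8.8)"
```

```text
t 1.35 tcp [0.2099 0.3778 0.3034] jaw dir 24.94 tool z dir [ 0.422 -0.907  0.   ] x [-0.    -0.001 -1.   ] F [-0.3 -0.3 -0.7] w 0.0598
world d mm [ 388.1 -506.8 -153.4] shift units (tool axes now) [ 6.14  5.53 24.93] turn units [3.23 0.01 0.01] q6 22.5
```

Emit:
arm_command(
  motion=[
    [[0.7, 0, 1, 1, 0.8, 0, 0], [0.7, 0, 1, 1, 0.8, 0, 0], [0.7, 0, 1, 1, 0.8, 0, 0], [0.7, 0, 1, 1, 0.8, 0, 0], [0.7, 0, 1, 1, 0, 0, 0]],
  ],
)

```text
time: 1.98
tcp_pos: [0.3661, 0.2958, 0.3035]
orientation: [-78.5, 90.0, -159.4]
force: [-0.0, 0.9, 0.4]
gripper_width: 0.0599
```

Emit:
arm_command(
  motion=[
    [[0.7, 0, 0.2, 1, 0, 0, 0], [0.7, 0, 0.2, 1, 0, 0, 0], [0.7, 0, 0.2, 1, 0, 0, 0], [0.7, 0, 0.2, 1, 0, 0, 0], [0.7, 0, 0.2, 1, 0, 0, 0]],
  ],
)

```text
time: 2.6
tcp_pos: [0.4098, 0.1763, 0.3034]
orientation: [-89.4, 90.0, -170.3]
force: [0.3, 0.2, -0.6]
gripper_width: 0.0596
```

Emit:
arm_command(
  motion=[
    [[0.7, 0.5, 0.2, 1, 0, 0, 0], [0.7, 0.5, 0.2, 1, 0, 0, 0], [0.7, 0.5, 0.2, 1, 0, 0, 0], [0.7, 0.5, 0.2, 1, 0, 0, 0], [0.7, 0.5, 0.2, 1, 0, 0, 0]],
  ],
)

```text
time: 3.22
tcp_pos: [0.4543, 0.0569, 0.2406]
orientation: [-107.7, 90.0, 171.4]
force: [0.1, 0.7, 0.2]
gripper_width: 0.0596
```

```bash
python3 -c "
from h import *
plan((.598,-.129,.1),8.8)"
```

```text
t 3.23 tcp [0.4543 0.0569 0.2406] jaw dir 9.11 tool z dir [ 0.158 -0.987 -0.   ] x [-0.001  0.    -1.   ] F [0.1 0.7 0.2] w 0.0596
world d mm [ 143.7 -185.9 -140.6] shift units (tool axes now) [5.62 4.5  8.25] turn units [ 0.06 -0.    0.01] q6 -14.7
```

Emit:
arm_command(
  motion=[
    [[0.7, 0, 0.5, 1, 0, 0, 0], [0.7, 0, 0.5, 1, 0, 0, 0], [0.7, 0, 0.5, 1, 0, 0, 0], [0.7, 0, 0.5, 1, 0, 0, 0], [0.7, 0, 0.5, 1, 0, 0, 0]],
  ],
)

```text
time: 3.85
tcp_pos: [0.5361, -0.0566, 0.2409]
orientation: [-119.1, 89.9, 160.0]
force: [0.3, 0.3, -0.1]
gripper_width: 0.0599
```

Emit:
arm_command(
  motion=[
    [[0.7, 1, 0.5, 0.8, 0, 0, 0], [0.7, 1, 0.5, 0.8, 0, 0, 0], [0.7, 1, 0.5, 0.8, 0, 0, 0], [0.7, 1, 0.5, 0.85, 0, 0, 0], [0.7, 1, 0, 0, 0, 0, 0]],
  ],
)

```text
time: 4.47
tcp_pos: [0.5989, -0.1296, 0.1154]
orientation: [45.4, 90.0, -35.6]
force: [0.2, -0.0, 0.7]
gripper_width: 0.0602
```

```bash
python3 -c "
from h import *
plan((.598,-.129,.08),8.8)
cv2.imwrite('pics/s1.png',env.get_image('scene')[:,:,::-1])"
```

```text
t 4.47 tcp [ 0.5989 -0.1296  0.1154] jaw dir 9.03 tool z dir [ 0.157 -0.988  0.   ] x [ 0.001 -0.    -1.   ] F [ 0.2 -0.   0.7] w 0.0602
world d mm [ -0.9   0.6 -35.4] shift units (tool axes now) [ 1.42 -0.03 -0.03] turn units [ 0.05  0.01 -0.01] q6 -30.7
```

View pics/s1.png

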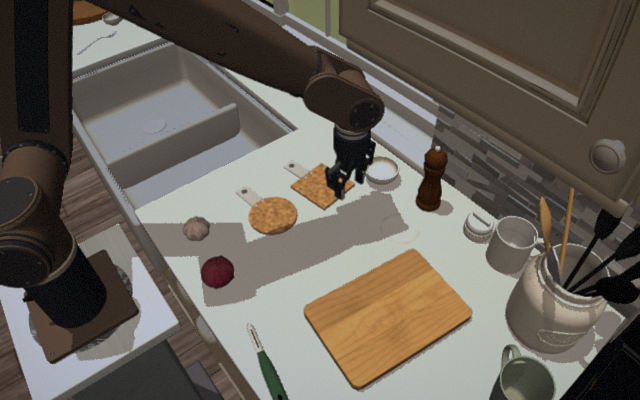

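The open gripper hangs behind the square trivet's rear edge, with its fingers near (340,190) and the bowl clear of it at (382,170). I'll descend slowly and watch the force.

Emit:
arm_command(
  motion=[
    [[0.7, 0.6, 0, 0, 0, 0, 0], [0.7, 0.6, 0, 0, 0, 0, 0], [0.7, 0.2, 0, 0, 0, 0, 0], [0.7, 0.1, 0, 0, 0, 0, 0]],
  ],
)

```text
time: 5.03
tcp_pos: [0.5982, -0.128, 0.079]
orientation: [56.5, 90.0, -24.3]
force: [-0.2, 0.7, -0.5]
gripper_width: 0.0596
```

Emit:
arm_command(
  motion=[
    [[0.7, 0.08, 0, 0, 0, 0, 0], [0.7, 0, 0, 0, 0, 0, 0]],
  ],
)

```text
time: 5.28
tcp_pos: [0.5983, -0.1282, 0.0773]
orientation: [57.9, 90.0, -23.0]
force: [0.2, 0.7, 0.1]
gripper_width: 0.0601
```

```bash
python3 -c "
from h import *
plan((.598,-.129,.075),8.8)
im=env.get_image('scene')[:,:,::-1]
cv2.imwrite('pics/s2.png',cv2.resize(im[120:230,270:410],None,fx=5,fy=5,interpolation=2))"
```

```text
t 5.28 tcp [ 0.5983 -0.1282  0.0773] jaw dir 9.12 tool z dir [ 0.158 -0.987  0.   ] x [ 0.001 -0.    -1.   ] F [0.2 0.7 0.1] w 0.0601
world d mm [-0.3 -0.8 -2.3] shift units (tool axes now) [ 0.09 -0.02  0.03] turn units [ 0.06  0.   -0.01] q6 -30.7
```

View pics/s2.png

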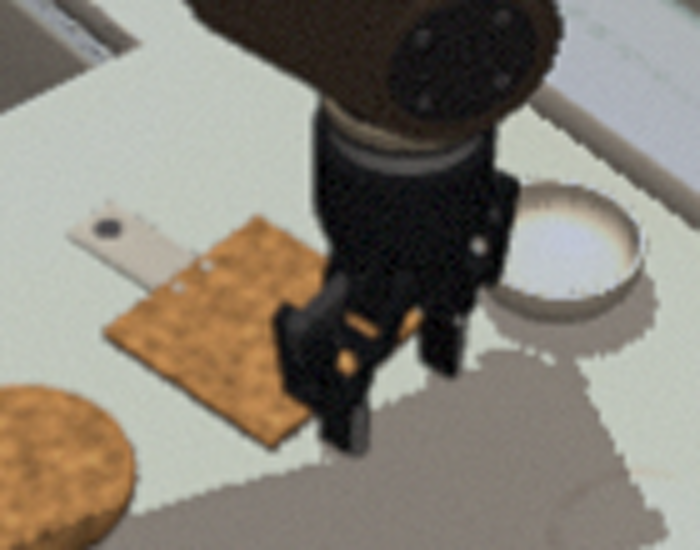

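Both fingertips (crop (345,450) and (440,370)) stand just behind the rear edge. I'll go down to contact.

Emit:
arm_command(
  motion=[
    [[0.7, 0.1, 0, 0, 0, 0, 0], [0.7, 0, 0, 0, 0, 0, 0]],
  ],
)

```text
time: 5.58
tcp_pos: [0.598, -0.1281, 0.0743]
orientation: [-112.9, 90.0, 166.2]
force: [0.0, -0.9, 0.2]
gripper_width: 0.06
```

Emit:
arm_command(
  motion=[
    [[0.7, 0.08, 0, 0, 0, 0, 0], [0.7, 0, 0, 0, 0, 0, 0]],
  ],
)

```text
time: 5.82
tcp_pos: [0.598, -0.1281, 0.0722]
orientation: [-118.2, 90.0, 160.9]
force: [0.0, 0.1, 0.4]
gripper_width: 0.0599
```

Emit:
arm_command(
  motion=[
    [[0.7, 0.08, 0, 0, 0, 0, 0], [0.7, 0, 0, 0, 0, 0, 0]],
  ],
)

```text
time: 6.08
tcp_pos: [0.598, -0.1281, 0.0702]
orientation: [-122.9, 90.0, 156.2]
force: [-0.6, 0.6, -0.5]
gripper_width: 0.0597
```

Emit:
arm_command(
  motion=[
    [[0.7, 0.06, 0, 0, 0, 0, 0], [0.7, 0, 0, 0, 0, 0, 0]],
  ],
)

```text
time: 6.32
tcp_pos: [0.598, -0.1281, 0.0687]
orientation: [-116.3, 90.0, 162.8]
force: [0.1, 0.3, -1.3]
gripper_width: 0.0598
```

Emit:
arm_command(
  motion=[
    [[0.7, 0, 0, -0.3, 0, 0, 0], [0.7, 0, 0, -0.2, 0, 0, 0], [0.7, 0, 0, -0.3, 0, 0, 0], [0.7, 0, 0, -0.4, 0, 0, 0], [0.7, 0, 0, -0.4, 0, 0, 0]],
  ],
)

```text
time: 6.95
tcp_pos: [0.5917, -0.088, 0.069]
orientation: [44.0, 90.0, -36.9]
force: [0.8, -1.4, 0.6]
gripper_width: 0.0599
```

```bash
python3 -c "
from h import *
plan((.574,.023,.0687),8.8)
im=env.get_image('scene')[:,:,::-1]
cv2.imwrite('pics/s3.png',cv2.resize(im[110:240,230:400],None,fx=4,fy=4,interpolation=2))"
```

```text
t 6.95 tcp [ 0.5917 -0.088   0.069 ] jaw dir 9.12 tool z dir [ 0.159 -0.987  0.   ] x [ 0. -0. -1.] F [ 0.8 -1.4  0.6] w 0.0599
world d mm [-17.7 111.   -0.3] shift units (tool axes now) [ 0.01  0.   -4.49] turn units [ 0.06  0.   -0.  ] q6 -27.3
```

View pics/s3.png

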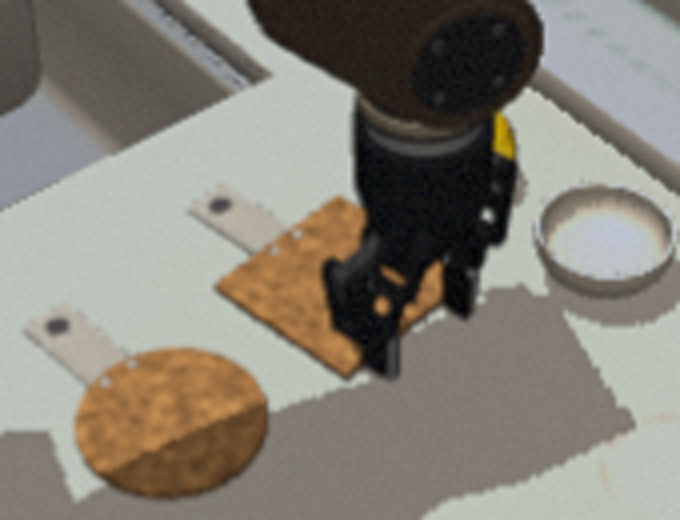

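Pushing works: the tab hole is now at image pixel (284.6,161.1), the trivet is square to the fingers and the round one is untouched. I'll carry on.

Emit:
arm_command(
  motion=[
    [[0.7, 0, 0, -0.4, 0, 0, 0], [0.7, 0, 0, -0.5, 0, 0, 0], [0.7, 0, 0, -0.5, 0, 0, 0], [0.7, 0, 0, -0.5, 0, 0, 0], [0.7, 0, 0, -0.5, 0, 0, 0]],
  ],
)

```text
time: 7.62
tcp_pos: [0.5822, -0.0285, 0.069]
orientation: [44.1, 90.0, -36.7]
force: [-0.5, -0.3, 0.7]
gripper_width: 0.0594
```

Emit:
arm_command(
  motion=[
    [[0.7, 0, 0, -0.5, 0, 0, 0], [0.7, 0, 0, -0.5, 0, 0, 0], [0.7, 0, 0, -0.3, 0, 0, 0], [0.7, 0, 0, -0.2, 0, 0, 0], [0.7, 0, 0, 0, 0, 0, 0]],
  ],
)

```text
time: 8.25
tcp_pos: [0.5761, 0.008, 0.0687]
orientation: [-131.5, 90.0, 147.6]
force: [-0.2, 0.6, -0.3]
gripper_width: 0.0598
```

```bash
python3 -c "
from h import *
plan((.574,.023,.0687),8.8)
im=env.get_image('scene')[:,:,::-1]
cv2.imwrite('pics/s4.png',cv2.resize(im[110:230,210:360],None,fx=5,fy=5,interpolation=2))
im=env.get_image('top')[:,:,::-1]
cv2.imwrite('pics/t4.png',cv2.resize(im[130:240,190:320],None,fx=5,fy=5,interpolation=2))"
```

```text
t 8.25 tcp [0.5761 0.008  0.0687] jaw dir 9.12 tool z dir [ 0.159 -0.987 -0.   ] x [-0.001  0.    -1.   ] F [-0.2  0.6 -0.3] w 0.0598
world d mm [-2.1 15.  -0. ] shift units (tool axes now) [ 0.    0.01 -0.61] turn units [ 0.06 -0.01  0.01] q6 -18.4
```

View pics/s4.png

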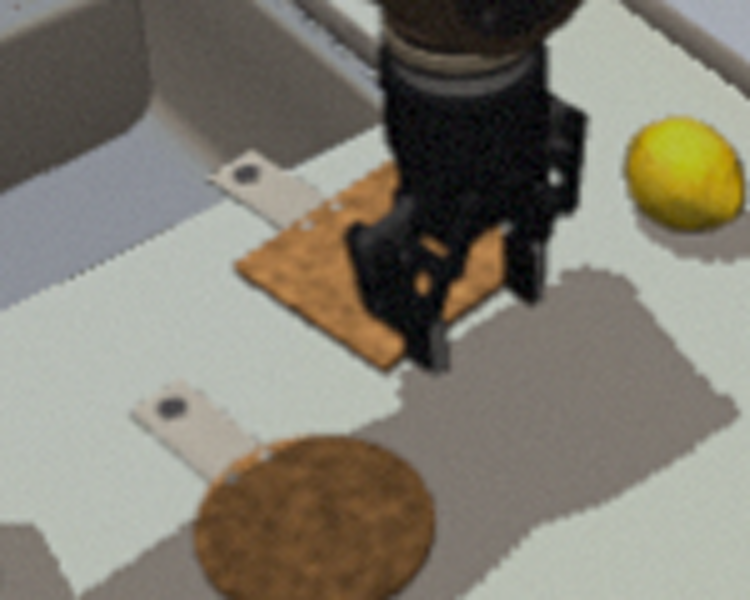

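View pics/t4.png

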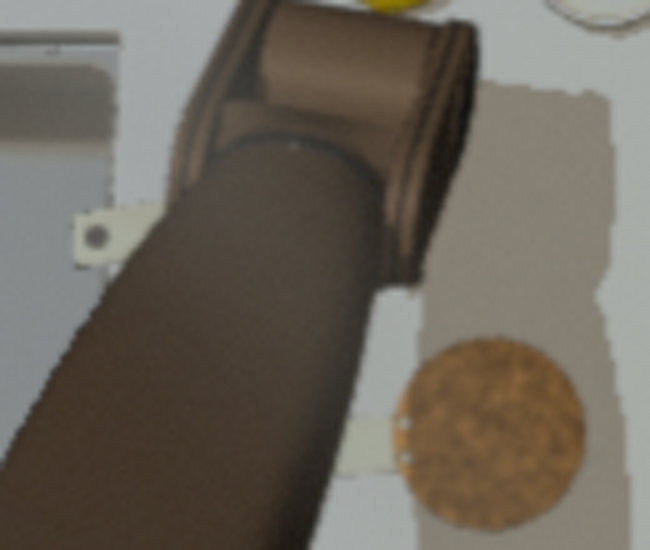

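```bash
python3 -c "
from h import *
t=un([(96,236)],190,130,5);s=un([(247,174)],210,110,5)
print(tri(t,s),onplane('top',t,.003),onplane('scene',s,.003))
t=un([(119,45),(107,280)],190,130,5);s=un([(200,208),(370,128)],210,110,5)
print('edge',onplane('top',t,0),onplane('scene',s,0))"
```

```text
[[0.55126683 0.17793896 0.00137819 0.00216633]] [[0.54990588 0.177963   0.003     ]] [[0.55142021 0.17591124 0.003     ]]
edge [[0.66478949 0.1717376  0.        ]
 [0.52486303 0.17082502 0.        ]] [[0.51916521 0.17161501 0.        ]
 [0.62554202 0.16938798 0.        ]]
```

Emit:
arm_command(
  motion=[
    [[0.7, 0, 0, -0.3, 0, 0, 0], [0.7, 0, 0, -0.3, 0, 0, 0], [0.7, 0, 0, -0.2, 0, 0, 0], [0.7, 0, 0, 0, 0, 0, 0], [0.7, 0, 0, 0.3, 0, 0, 0]],
  ],
)

```text
time: 8.98
tcp_pos: [0.5743, 0.0202, 0.0689]
orientation: [-122.7, 90.0, 156.4]
force: [0.6, 0.2, 0.1]
gripper_width: 0.0598
```

Emit:
arm_command(
  motion=[
    [[0.7, 0, 0, 0.3, 0, 0, 0], [0.7, -0.5, 0, 0, 0, 0, 0], [0.7, -1, 0, 0, 0, 0, 0], [0.7, -1, 0, 0, 0, 0, 0], [0.7, -1, 0, 0, 0, 0, 0]],
  ],
)

```text
time: 9.6
tcp_pos: [0.5757, 0.0124, 0.1582]
orientation: [77.7, 89.9, -3.2]
force: [0.3, -0.2, -0.8]
gripper_width: 0.0594
```

```bash
python3 -c "
from h import *
plan((.55,.195,.14),8.8)
im=env.get_image('scene')[:,:,::-1]
cv2.imwrite('pics/s5.png',cv2.resize(im[110:230,210:360],None,fx=5,fy=5,interpolation=2))
im=env.get_image('top')[:,:,::-1]
cv2.imwrite('pics/t5.png',cv2.resize(im[130:240,190:320],None,fx=5,fy=5,interpolation=2))"
```

```text
t 9.6 tcp [0.5757 0.0124 0.1582] jaw dir 9.09 tool z dir [ 0.158 -0.987  0.   ] x [ 0.001 -0.    -1.   ] F [ 0.3 -0.2 -0.8] w 0.0594
world d mm [-25.7 182.6 -18.2] shift units (tool axes now) [ 0.73  0.14 -7.38] turn units [ 0.06  0.   -0.01] q6 -18.0
```

View pics/s5.png

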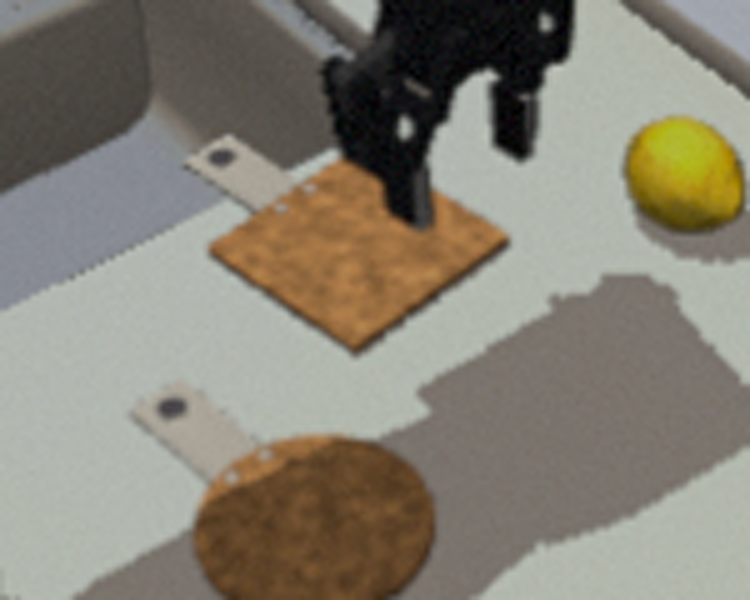

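View pics/t5.png

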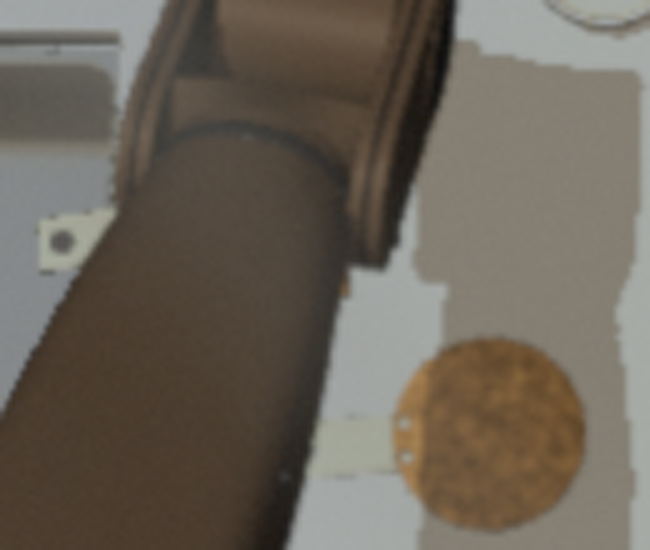

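The tab now sticks out over the sink. Its hole is at (220,158) in the scene crop and (62,242) in the top crop.

```bash
python3 -c "
from h import *
t=un([(62,242)],190,130,5);s=un([(220,158)],210,110,5)
r=tri(t,s);print(r,onplane('top',t,.003),onplane('scene',s,.003))
q=onplane('scene',un([(508,241),(356,350),(209,250)],210,110,5),.008);print(q)
c=(q[0]+q[2])/2;h=onplane('scene',s,.003)[0];print('ctr',c,'axis',np.degrees(np.arctan2(*(h-c)[1::-1])),np.linalg.norm((h-c)[:2]),'side',np.degrees(np.arctan2(*(q[2]-q[1])[1::-1])))
u=(h-c)[:2];u/=np.linalg.norm(u);g=h[:2]-0.002*u;print('grip',g)
plan((*g,.14),8.8)"
```

```text
[[0.54700558 0.19730429 0.00221276 0.00166245]] [[0.54605776 0.19740701 0.003     ]] [[0.54738341 0.19622268 0.003     ]]
[[0.62282348 0.042608   0.008     ]
 [0.5183509  0.02612    0.008     ]
 [0.50140761 0.13251802 0.008     ]]
ctr [0.56211555 0.08756301 0.008     ] axis 97.72111203055758 0.10965382057652626 side 99.04806016817474
grip [0.54765211 0.19424081]
t 9.7 tcp [0.5777 0.0121 0.1607] jaw dir 9.1 tool z dir [ 0.158 -0.987  0.002] x [ 0.008 -0.001 -1.   ] F [-0.3  0.1  0.5] w 0.0606
world d mm [-30.1 182.1 -20.7] shift units (tool axes now) [ 0.81 -0.04 -7.38] turn units [ 0.06  0.03 -0.09] q6 -18.0
```

Emit:
arm_command(
  motion=[
    [[0.7, 0, 0, -1, 0, 0, 0], [0.7, 0, 0, -1, 0, 0, 0], [0.7, 0, 0, -1, 0, 0, 0], [0.7, 0, 0, -1, 0, 0, 0], [0.7, 0, 0, -1, 0, 0, 0]],
  ],
)

```text
time: 10.32
tcp_pos: [0.5552, 0.1366, 0.1556]
orientation: [-97.8, 89.9, -178.7]
force: [0.4, 0.1, 0.4]
gripper_width: 0.0599
```

Emit:
arm_command(
  motion=[
    [[0.7, 0, 0, -1, 0, 0, 0], [0.7, 0, 0, -0.9, 0, 0, 0], [0.7, 0, 0, -0.5, 0, 0, 0], [0.7, 0, 0, 0, 0, 0, 0], [0.7, 0, 0, 0, 0, 0, 0]],
  ],
)

```text
time: 10.95
tcp_pos: [0.5463, 0.1947, 0.1562]
orientation: [-51.4, 90.0, -132.3]
force: [-0.1, -0.8, 0.2]
gripper_width: 0.06
```

```bash
python3 -c "
from h import *
plan((.5472,.195,.058),8.5)"
```

```text
t 10.95 tcp [0.5463 0.1947 0.1562] jaw dir 9.09 tool z dir [ 0.158 -0.987  0.   ] x [-0. -0. -1.] F [-0.1 -0.8  0.2] w 0.06
world d mm [  0.9   0.3 -98.2] shift units (tool axes now) [ 3.93  0.04 -0.01] turn units [0.12 0.   0.  ] q6 0.5
```

Descend about 60 mm, look, then finish.

Emit:
arm_command(
  motion=[
    [[0.7, 0.9, 0.03, 0, 0.1, 0, 0], [0.7, 0.9, 0, 0, 0, 0, 0], [0.7, 0.6, 0, 0, 0, 0, 0], [0.7, 0, 0, 0, 0, 0, 0]],
  ],
)

```text
time: 11.45
tcp_pos: [0.5463, 0.1947, 0.095]
orientation: [-87.0, 89.8, -168.4]
force: [0.2, 0.1, 0.4]
gripper_width: 0.0602
```

```bash
python3 -c "
from h import *
plan((.5472,.195,.058),8.5)
im=env.get_image('scene')[:,:,::-1]
cv2.imwrite('pics/s6.png',cv2.resize(im[90:210,210:360],None,fx=5,fy=5,interpolation=2))"
```

```text
t 11.45 tcp [0.5463 0.1947 0.095 ] jaw dir 8.58 tool z dir [ 0.149 -0.989  0.   ] x [-0.003 -0.001 -1.   ] F [0.2 0.1 0.4] w 0.0602
world d mm [  0.9   0.3 -37. ] shift units (tool axes now) [ 1.48  0.04 -0.01] turn units [0.02 0.   0.03] q6 1.0
```

View pics/s6.png

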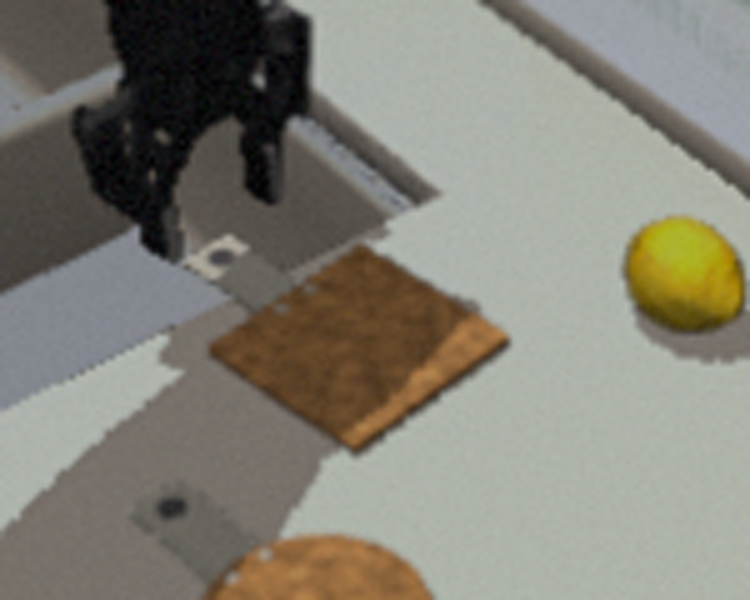

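The fingers straddle the tab from above, with the hole at crop (220,257) between them. I'll descend and close.

Emit:
arm_command(
  motion=[
    [[0.7, 0.6, 0, 0, 0, 0, 0], [0.7, 0.6, 0, 0, 0, 0, 0], [0.7, 0.28, 0, 0, 0, 0, 0], [0.7, 0, 0, 0, 0, 0, 0]],
  ],
  force=60,
)

```text
time: 12.0
tcp_pos: [0.5464, 0.1953, 0.0583]
orientation: [-88.8, 89.9, -170.1]
force: [0.0, 0.1, -0.7]
gripper_width: 0.0599
```

Emit:
arm_command(
  motion=[
    [[0.3, 0, 0, 0, 0, 0, 0], [0.3, 0, 0, 0, 0, 0, 0], [0.3, 0, 0, 0, 0, 0, 0], [0.2, 0, 0, 0, 0, 0, 0], [0.2, 0, 0, 0, 0, 0, 0]],
  ],
  force=60,
)

```text
time: 12.62
tcp_pos: [0.5476, 0.1954, 0.0601]
orientation: [91.9, 89.9, 10.5]
force: [-1.2, -0.4, 3.5]
gripper_width: 0.0298
```

```bash
python3 -c "
from h import *
plan((.5472,.195,.058),8.5)
im=env.get_image('scene')[:,:,::-1]
cv2.imwrite('pics/s7.png',cv2.resize(im[90:210,210:360],None,fx=5,fy=5,interpolation=2))"
```

```text
t 12.62 tcp [0.5476 0.1954 0.0601] jaw dir 8.62 tool z dir [ 0.15  -0.989 -0.   ] x [ 0.001  0.    -1.   ] F [-1.2 -0.4  3.5] w 0.0298
world d mm [-0.4 -0.4 -2.1] shift units (tool axes now) [ 0.08 -0.02  0.02] turn units [ 0.02 -0.   -0.02] q6 1.0
```

View pics/s7.png

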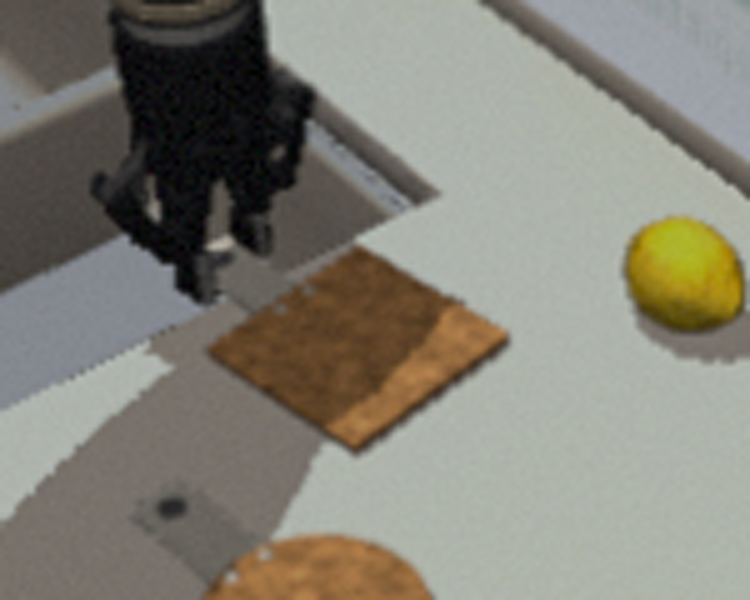

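Gripped: the opening stopped at 30 mm against a commanded 17 mm. I'll raise the grip force and lift.

Emit:
arm_command(
  motion=[
    [[0.2, 0, 0, 0, 0, 0, 0], [0.2, -0.2, 0, 0, 0, 0, 0], [0.2, -0.4, 0, 0, 0, 0, 0], [0.2, -0.8, 0, 0, 0, 0, 0], [0.2, -0.8, 0, 0, 0, 0, 0]],
  ],
  force=110,
)

```text
time: 13.3
tcp_pos: [0.5471, 0.1954, 0.116]
orientation: [91.9, 90.0, 10.5]
force: [-0.2, 0.1, -0.9]
gripper_width: 0.0281
```

Emit:
arm_command(
  motion=[
    [[0.2, -0.8, 0, 0, 0, 0, 0], [0.2, -0.8, 0, 0, 0, 0, 0], [0.2, -0.4, 0, 0, 0, 0, 0], [0.2, 0, 0, 0, 0, 0, 0]],
  ],
)

```text
time: 13.8
tcp_pos: [0.5475, 0.1954, 0.1656]
orientation: [91.6, 89.9, 10.2]
force: [-0.3, -0.2, -1.2]
gripper_width: 0.0278
```

```bash
python3 -c "
from h import *
plan((.48,-.284,.16),-6.3)
im=env.get_image('scene')[:,:,::-1]
cv2.imwrite('pics/s8.png',cv2.resize(im[60:230,190:380],None,fx=4,fy=4,interpolation=2))"
```

```text
t 13.8 tcp [0.5475 0.1954 0.1656] jaw dir 8.62 tool z dir [ 0.15  -0.989 -0.   ] x [ 0.002  0.    -1.   ] F [-0.3 -0.2 -1.2] w 0.0278
world d mm [ -67.5 -479.4   -5.6] shift units (tool axes now) [ 0.21 -5.54 18.56] turn units [ 2.98 -0.   -0.02] q6 1.0
```

View pics/s8.png

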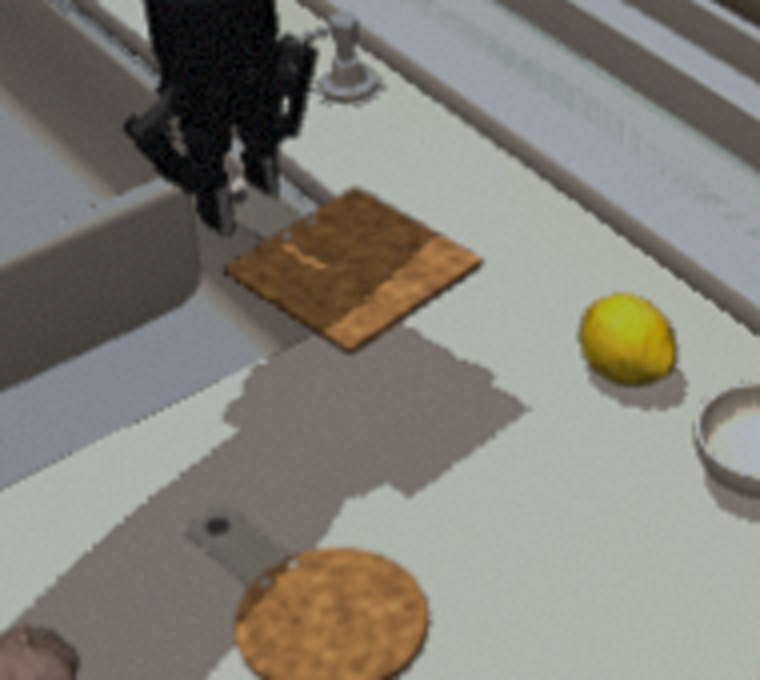

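Held level, with the round trivet unmoved. I'll carry it to the board while turning 15°.

Emit:
arm_command(
  motion=[
    [[0.2, 0, 0, 0.4, 0.3, 0, 0], [0.2, 0, -0.2, 0.8, 0.6, 0, 0], [0.2, 0, -0.2, 0.8, 0.6, 0, 0], [0.2, 0, -0.2, 0.8, 0.6, 0, 0], [0.2, 0, -0.2, 0.8, 0.6, 0, 0]],
  ],
)

```text
time: 14.48
tcp_pos: [0.5317, 0.103, 0.1644]
orientation: [-41.2, 90.0, -136.4]
force: [1.0, 0.7, -1.1]
gripper_width: 0.0278
```

Emit:
arm_command(
  motion=[
    [[0.2, 0, -0.2, 0.8, 0.3, 0, 0], [0.2, 0, -0.2, 0.8, 0, 0, 0], [0.2, 0, -0.2, 0.8, 0, 0, 0], [0.2, 0, -0.2, 0.8, 0, 0, 0], [0.2, 0, -0.2, 0.8, 0, 0, 0]],
  ],
)

```text
time: 15.1
tcp_pos: [0.496, 0.0067, 0.1645]
orientation: [71.3, 90.0, -25.1]
force: [0.3, 0.1, -1.4]
gripper_width: 0.028
```

```bash
python3 -c "
from h import *
plan((.48,-.284,.16),-6.3)"
```

```text
t 15.1 tcp [0.496  0.0067 0.1645] jaw dir -6.44 tool z dir [-0.112 -0.994  0.   ] x [ 0. -0. -1.] F [ 0.3  0.1 -1.4] w 0.028
world d mm [ -16.  -290.7   -4.5] shift units (tool axes now) [ 0.18  0.67 11.63] turn units [-0.03  0.   -0.  ] q6 -4.5
```

Emit:
arm_command(
  motion=[
    [[0.2, 0, 0.1, 0.8, 0, 0, 0], [0.2, 0, 0.1, 0.8, 0, 0, 0], [0.2, 0, 0.1, 0.8, 0, 0, 0], [0.2, 0, 0.1, 0.8, 0, 0, 0], [0.2, 0, 0.1, 0.8, 0, 0, 0]],
  ],
)

```text
time: 15.72
tcp_pos: [0.4974, -0.094, 0.1645]
orientation: [85.9, 90.0, -10.5]
force: [-0.6, 0.5, -0.9]
gripper_width: 0.0277
```

Emit:
arm_command(
  motion=[
    [[0.2, 0, 0.1, 0.8, 0, 0, 0], [0.2, 0, 0, 0.8, 0, 0, 0], [0.2, 0, 0, 0.8, 0, 0, 0], [0.2, 0, 0, 0.8, 0, 0, 0], [0.2, 0, 0, 0.8, 0, 0, 0]],
  ],
)

```text
time: 16.35
tcp_pos: [0.4892, -0.1937, 0.1644]
orientation: [-159.3, 90.0, 104.3]
force: [0.4, -0.7, -1.5]
gripper_width: 0.0278
```

Emit:
arm_command(
  motion=[
    [[0.2, 0, 0, 0.8, 0, 0, 0], [0.2, 0, 0, 0.8, 0, 0, 0], [0.2, 0, 0, 0.8, 0, 0, 0], [0.2, 0, 0, 0.8, 0, 0, 0], [0.2, 0, 0, 0.4, 0, 0, 0]],
  ],
)

```text
time: 16.98
tcp_pos: [0.4793, -0.2833, 0.1645]
orientation: [54.4, 90.0, -42.0]
force: [0.1, 0.1, -1.7]
gripper_width: 0.0276
```

Emit:
arm_command(
  motion=[
    [[0.2, 0, 0, 0, 0, 0, 0], [0.2, 0.3, 0, 0, 0, 0, 0], [0.2, 0.6, 0, 0, 0, 0, 0], [0.2, 0.6, 0, 0, 0, 0, 0], [0.2, 0.3, 0, 0, 0, 0, 0]],
  ],
)

```text
time: 17.6
tcp_pos: [0.4787, -0.281, 0.1173]
orientation: [-124.7, 89.8, 139.0]
force: [0.6, 0.3, -1.1]
gripper_width: 0.0279
```

```bash
python3 -c "
from h import *
plan((.48,-.284,.082),-6.3)
im=env.get_image('scene')[:,:,::-1]
cv2.imwrite('pics/s9.png',cv2.resize(im[170:390,280:500],None,fx=2.7,fy=2.7,interpolation=2))
im=env.get_image('top')[:,:,::-1]
cv2.imwrite('pics/t9.png',cv2.resize(im[130:290,330:470],None,fx=3.7,fy=3.7,interpolation=2))"
```

```text
t 17.6 tcp [ 0.4787 -0.281   0.1173] jaw dir -6.36 tool z dir [-0.111 -0.994 -0.002] x [-0.002  0.002 -1.   ] F [ 0.6  0.3 -1.1] w 0.0279
world d mm [  1.3  -3.  -35.3] shift units (tool axes now) [1.41 0.07 0.12] turn units [-0.01 -0.02  0.03] q6 -34.5
```

View pics/s9.png

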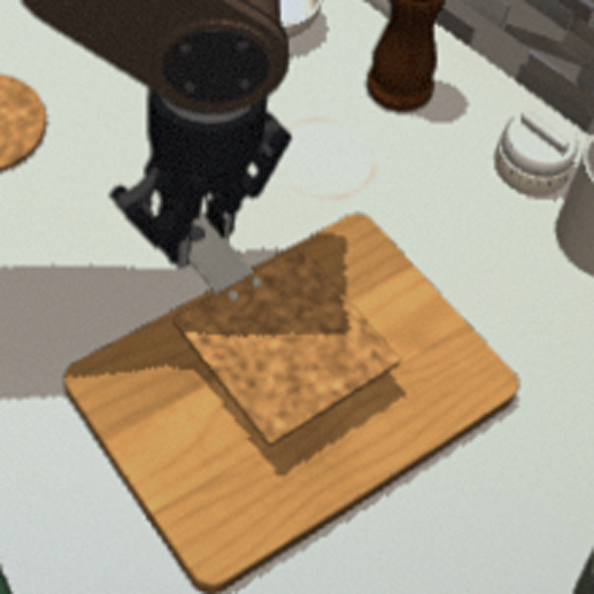

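View pics/t9.png

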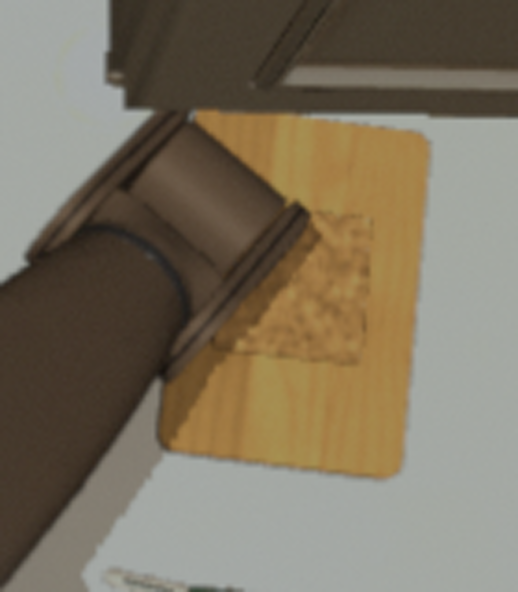

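The trivet hangs nearly level over the board's middle, with the fingers just outside the board's left edge (scene crop (190,250)). I'll lower it.

Emit:
arm_command(
  motion=[
    [[0.2, 0.5, 0, 0, 0, 0, 0], [0.2, 0.5, 0, 0, 0, 0, 0], [0.2, 0, 0, 0, 0, 0, 0], [0.2, 0, 0, 0, 0, 0, 0]],
  ],
)

```text
time: 18.2
tcp_pos: [0.4795, -0.282, 0.0944]
orientation: [52.4, 90.0, -44.0]
force: [-0.0, -0.1, -1.2]
gripper_width: 0.0276
```

```bash
python3 -c "
from h import *
plan((.48,-.284,.082),-6.3)
im=env.get_image('scene')[:,:,::-1]
cv2.imwrite('pics/s10.png',cv2.resize(im[230:390,290:490],None,fx=4,fy=4,interpolation=2)[:600])"
```

```text
t 18.2 tcp [ 0.4795 -0.282   0.0944] jaw dir -6.39 tool z dir [-0.111 -0.994  0.   ] x [ 0. -0. -1.] F [-0.  -0.1 -1.2] w 0.0276
world d mm [  0.5  -2.  -12.4] shift units (tool axes now) [0.5  0.03 0.08] turn units [-0.02  0.   -0.  ] q6 -34.5
```

View pics/s10.png

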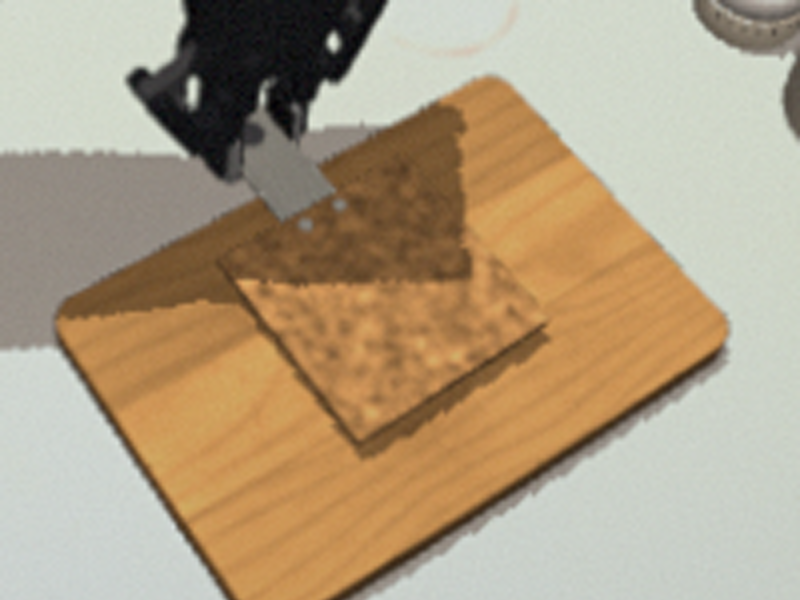

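Emit:
arm_command(
  motion=[
    [[0.2, 0.2, 0, 0.05, 0, 0, 0], [0.2, 0.15, 0, 0, 0, 0, 0], [0.2, 0, 0, 0, 0, 0, 0]],
  ],
)

```text
time: 18.62
tcp_pos: [0.479, -0.2829, 0.0852]
orientation: [-124.1, 89.9, 139.5]
force: [0.3, 0.3, -1.5]
gripper_width: 0.0281
```

Emit:
arm_command(
  motion=[
    [[0.2, 0.06, 0, 0, 0, 0, 0], [0.2, 0.04, 0, 0, 0, 0, 0], [0.2, 0, 0, 0, 0, 0, 0]],
  ],
)

```text
time: 19.0
tcp_pos: [0.4793, -0.2832, 0.0832]
orientation: [48.8, 90.0, -47.5]
force: [0.2, 0.5, -0.7]
gripper_width: 0.0278
```

Emit:
arm_command(
  motion=[
    [[0.2, 0.06, 0, 0, 0, 0, 0], [0.2, 0, 0, 0, 0, 0, 0]],
  ],
)

```text
time: 19.25
tcp_pos: [0.4795, -0.2833, 0.0823]
orientation: [55.0, 90.0, -41.4]
force: [-1.4, 1.7, 3.7]
gripper_width: 0.028
```

```bash
python3 -c "
from h import *
plan((.48,-.284,.082),-6.3)
im=env.get_image('scene')[:,:,::-1]
cv2.imwrite('pics/s11.png',cv2.resize(im[230:390,290:490],None,fx=4,fy=4,interpolation=2)[:600])"
```

```text
t 19.25 tcp [ 0.4795 -0.2833  0.0823] jaw dir -6.39 tool z dir [-0.111 -0.994  0.   ] x [ 0. -0. -1.] F [-1.4  1.7  3.7] w 0.028
world d mm [ 0.5 -0.7 -0.3] shift units (tool axes now) [0.01 0.02 0.03] turn units [-0.02  0.   -0.  ] q6 -34.6
```

View pics/s11.png

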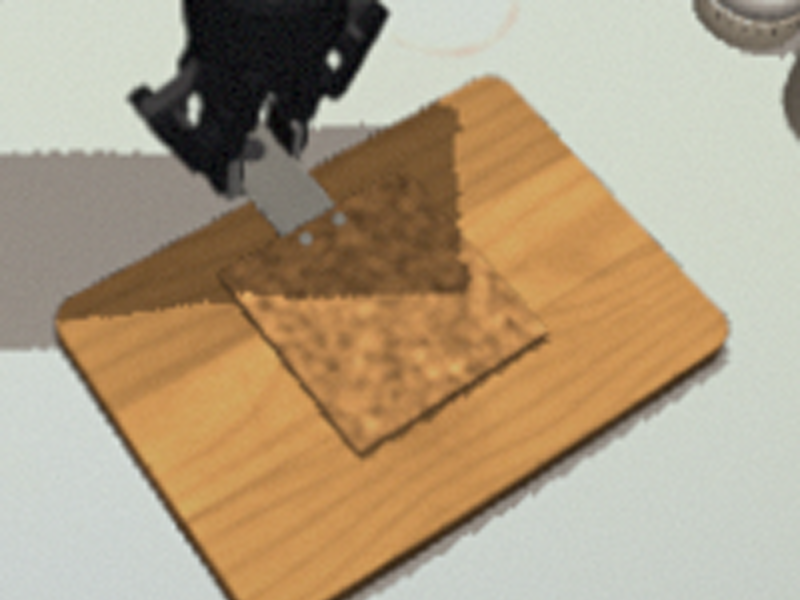

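Contact: about 4-5 N upward, and the trivet lies on the board with no gap shadow. I'll check centring before letting go.

```bash
python3 -c "
from h import *
q=onplane('scene',un([(361,455),(547,337),(220,270)],290,230,4),.030);print(q,(q[1]+q[2])/2)
b=onplane('scene',un([(495,66),(737,328),(50,308)],290,230,4),.022);print(b,'board ctr',(b[1]+b[2])/2)"
```

```text
[[ 0.40882608 -0.43803647  0.03      ]
 [ 0.51468503 -0.44906866  0.03      ]
 [ 0.42091485 -0.32739125  0.03      ]] [ 0.46779994 -0.38822996  0.03      ]
[[ 0.6131943  -0.3202258   0.022     ]
 [ 0.59157863 -0.50097008  0.022     ]
 [ 0.34882211 -0.29015679  0.022     ]] board ctr [ 0.47020037 -0.39556344  0.022     ]
```

The centre is about 8 mm off the board's, as planned. I'll release and retreat.

Emit:
arm_command(
  motion=[
    [[0.4, 0, 0, 0, 0, 0, 0], [0.5, 0, 0, 0, 0, 0, 0], [0.65, 0, 0, 0, 0, 0, 0], [0.7, 0, 0, 0, 0, 0, 0], [0.7, 0, 0, 0, 0, 0, 0]],
  ],
  force=20,
)

```text
time: 19.92
tcp_pos: [0.4792, -0.2831, 0.0816]
orientation: [-104.7, 90.0, 159.0]
force: [-0.2, 1.1, 0.6]
gripper_width: 0.0596
```

Emit:
arm_command(
  motion=[
    [[0.7, -0.3, 0, 0, 0, 0, 0], [0.7, -0.6, 0, 0, 0, 0, 0], [0.7, -1, 0, 0, 0, 0, 0], [0.7, -1, 0, 0, 0, 0, 0], [0.7, -1, 0, -0.5, 0, 0, 0]],
  ],
)

```text
time: 20.55
tcp_pos: [0.4809, -0.2714, 0.1816]
orientation: [54.0, 89.9, -42.4]
force: [-0.0, 0.5, 0.7]
gripper_width: 0.0598
```

Emit:
arm_command(
  motion=[
    [[0.7, 0, 0, -1, 0, 0, 0], [0.7, 0, 0, -1, 0, 0, 0], [0.7, 0, 0, -1, 0, 0, 0], [0.7, 0, 0, -1, 0, 0, 0], [0.7, 0, 0, -1, 0, 0, 0]],
  ],
)

```text
time: 21.18
tcp_pos: [0.4949, -0.1458, 0.1806]
orientation: [68.9, 89.9, -27.5]
force: [0.1, 0.1, 0.5]
gripper_width: 0.0598
```

Emit:
arm_command(
  motion=[
    [[0.7, 0, 0, -1, 0, 0, 0], [0.7, 0, 0, -1, 0, 0, 0], [0.7, 0, 0, -1, 0, 0, 0], [0.7, 0, 0, 0, 0, 0, 0], [0.7, 0, 0, 0, 0, 0, 0]],
  ],
)

```text
time: 21.8
tcp_pos: [0.5031, -0.0724, 0.18]
orientation: [63.1, 89.9, -33.3]
force: [-0.2, 0.7, -0.0]
gripper_width: 0.0599
```

```bash
python3 -c "
from h import *
plan((.48,-.284,.082),-6.3)
im=env.get_image('scene')[:,:,::-1];cv2.imwrite('pics/s12.png',im)
cv2.imwrite('pics/s12b.png',cv2.resize(im[240:390,295:485],None,fx=4,fy=4,interpolation=2))
im=env.get_image('top')[:,:,::-1]
cv2.imwrite('pics/t12.png',cv2.resize(im[140:270,240:460],None,fx=3.6,fy=3.6,interpolation=2))"
```

```text
t 21.8 tcp [ 0.5031 -0.0724  0.18  ] jaw dir -6.37 tool z dir [-0.111 -0.994  0.001] x [ 0.001 -0.001 -1.   ] F [-0.2  0.7 -0. ] w 0.0599
world d mm [ -23.1 -211.6  -98. ] shift units (tool axes now) [3.93 0.02 8.51] turn units [-0.01  0.01 -0.01] q6 -13.2
```

View pics/s12.png

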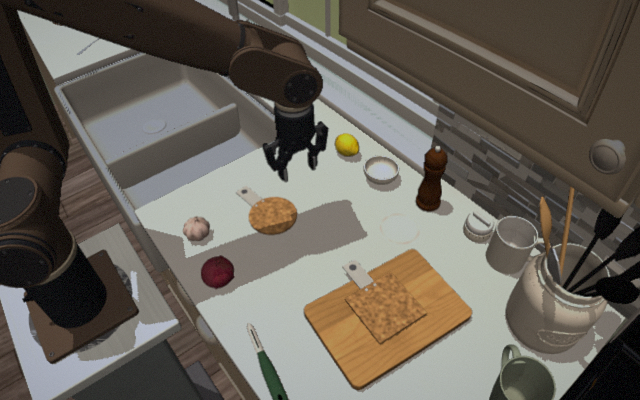

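View pics/s12b.png

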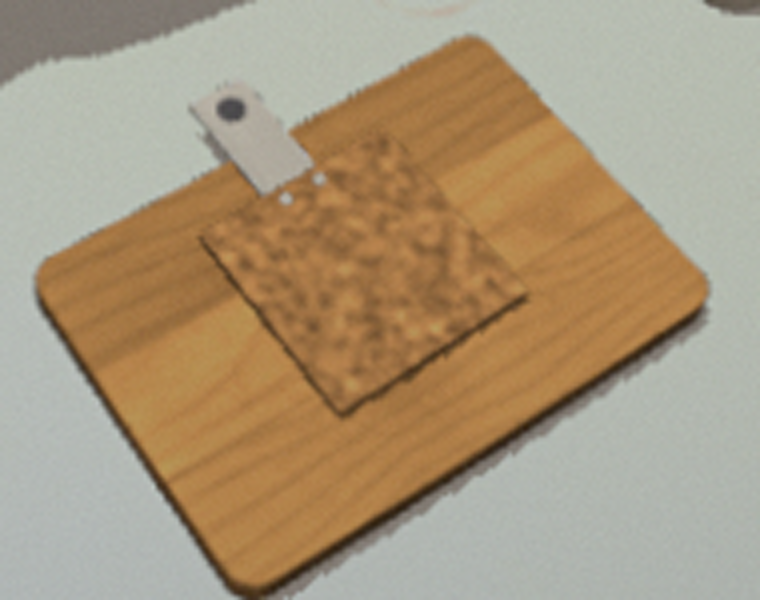

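View pics/t12.png

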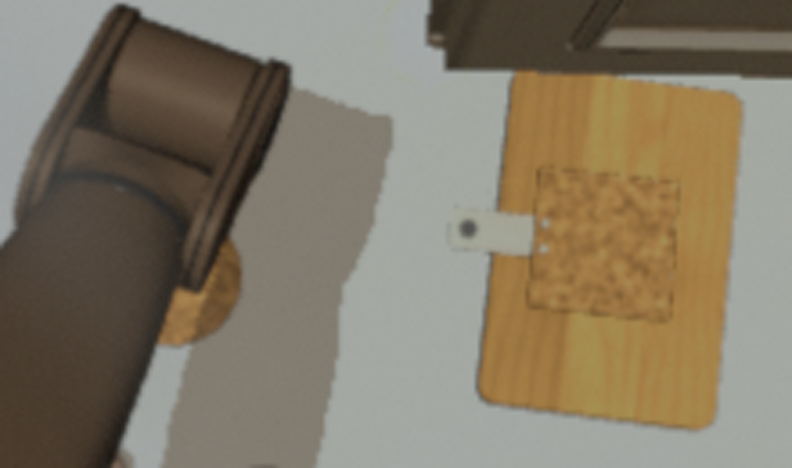

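The trivet lies flat in the middle of the board with its tab overhanging, and the round one still sits at (273,215). One last triangulation, then I hand in.

```bash
python3 -c "
from h import *
np.set_printoptions(precision=4,suppress=True)
t=un([(538,167),(681,180),(671,323),(528,307)],240,140,3.6);s=un([(384,128),(527,296),(342,414),(200,237)],295,240,4)
r=tri(t,s);print(r,r.mean(0));print(onplane('top',t,.03).mean(0),onplane('scene',s,.03).mean(0))
print(onplane('scene',un([(482,32),(714,288),(245,592),(32,268)],295,240,4),.022).mean(0))
env.job_done()"
```

```text
[[ 0.5291 -0.3371  0.0252  0.0033]
 [ 0.5182 -0.4481  0.0261  0.0022]
 [ 0.4074 -0.4378  0.0315  0.0032]
 [ 0.4187 -0.3279  0.0259  0.003 ]] [ 0.4683 -0.3877  0.0272  0.0029]
[ 0.467  -0.3868  0.03  ] [ 0.4678 -0.3892  0.03  ]
[ 0.47   -0.3965  0.022 ]
the job is handed in; nothing more can be done
```

The square trivet is on the chopping board with its tab hanging over the board's sink-side edge, and the job is handed in. The clock was about 22 s of the 54 s. I pushed it with both open fingertips until its tab stuck out over the sink, gripped the tab, carried the trivet over with a 15° turn and set it down.

- **Position:** the trivet's centre is about 8 mm from the board's centre. I aimed about 6 mm towards the tab side so the fingers would clear the board's edge.
- **Flatness:** no gap shadow shows under the trivet. The height of its top surface triangulates to about 27 mm, against 30 mm expected. That is 3 mm low but close to the measuring error, as the two views' rays missed each other by 2–3 mm. The corner heights spread by about 6 mm, so the images alone do not confirm the tilt tightly.
- **Round trivet:** it sits at the same pixels as at the start in the scene view. In the last top view the arm partly hid it.
- **Robot:** the gripper ended well clear and touching nothing, about 0.1 m above the worktop. The highest reported force was about 4 N, when the trivet met the board.

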